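Find the rocking corner of the microscope stage plate and press its shim flat

ROBOT

A 6-joint arm with a two-finger parallel gripper is mounted at the origin on the work surface. World frame = base frame: x ahead of the robot, y to its left, z up, the work surface at z = 0. Lengths are in m, angles in rad, forces in N, time in s.
With the tool pointing down it reaches from about 0.35 to 0.975 m from the base axis. Payload 4.9 kg.
Tool frame: the origin (TCP) lies on the front face of the gripper's body, between the roots of the fingers; the fingertips stand ctrl.tip_extent ahead of it and the grasp point (between the pads) lies 54 mm ahead of it (ctrl.tip_extent is the distance from the TCP to the fingertips, in m); z points along the fingers, y is the line along which they close (so a half turn about z gives the same grasp; the last joint's range is limited). The gripper opens to 85 mm and grips with 20 to 120 N. Pads are 22 mm wide; open, the fingers measure 114 mm over their backs; the gripper's body (76 mm by 85 mm) begins 54 mm behind the grasp point. The pads swing forward as they close: fully open they stand 13 mm farther back than shut.
Start: joints at [1.199, 0.053, 1.613, -0, 1.476, -0.119], TCP at [0.156, 0.605, 0.304] pointing down, gripper open.
Joint ranges: [-3.01, 3.01], [-1.01, 2.22], [0.06, 2.58], [-1.02, 4.17], [0.09, 2.62], [-3.14, 3.14]. Speed limits (rad/s): [2.57, 2.57, 3.14, 3.14, 3.14, 3.14].

INTERFACE

Orientations are given as a rotation vector (axis times angle).
In Python, from station import ctrl gives the robot as it stands.
- The arm moves only by the tool apply_moves, never from a script. Its argument "rows" is one flat list of numbers, 6 for each row, row after row: the shift along the tool's x, y, z normalised to -1 to 1, where 1 is 0.6 m, then the turn, a rotation vector about the tool's x, y, z normalised to -1 to 1, where 1 is 90 degrees. A call has 1 to 20 rows; each row is the pose to reach, as a shift and turn from the pose commanded when the call began, along the tool's axes at that moment; what a row does not reach only later rows make up. A row lasts 1/10 s, in which the tool goes at most 50 mm and 8.59 degrees, less where a joint would pass 70% of its speed; a pose out of reach is approached as far as the arm can. A call with a number of a shift or a turn outside -1 to 1 is refused whole. A call with a gripper value outside its range is refused whole. "grip" is the opening, from 0 (shut) to 1 (fully open), set as the call begins (left out, the last holds). The fingers move at their own pace and stop on an object; "grip_force" is the grip in N (left out, the last holds). Time passes only in rows, so rows that repeat a pose let the fingers close. It gives the time, the measured TCP pose, the force, the opening and the grip force at its end, in the units of the state.
- ctrl.get_obs(): the state, without advancing time (a new reading comes with each control period).
- ctrl.get_image(name): name is "scene" or "top"; returns (picture, depth): 400x640x3 uint8, blue, green, red; 400x640 float32, m along the optical axis (not along the pixel's ray), 0 where there is no reading.
- ctrl.camera_model(name): a dict with "mtx" (3x3 intrinsics, pixels), "k1" (the pictures are not rectified: a ray, as slopes to the right and down, at radius r is drawn at 1 + k1 r^2 times it, then the intrinsics apply), "R" (3x3) and "t" (3): a world point X has camera coordinates R X + t. Camera axes: x right, y down, z forward; pixel columns grow to the right and rows downward; lengths in m; the calibration is good to about 2 mm. A picture is of the moment at which its call begins. camera_model takes no time and is no camera call.
- ctrl.finish_job(): hands the job in; it is judged then, once.
The state is a dict: "t": time; "q": joint angles; "dq": joint speeds; "effort": joint torques, N m; "tool_pos": TCP position; "tool_rot": TCP orientation; "contact_force": force on the tool from outside, world axes, zero at the start; "wrist_torque": the same for the moment, N m; "opening": finger opening in m; "grip_force": force on a finger pad.
Only numpy, scipy, OpenCV 4.12 (cv2) and the standard library are available. Lean on these libraries where they do the work, as an engineer would, in place of code of your own. Each camera call takes 0.05 s, during which the arm holds its last target. There are 200 camera calls.

TASK

The steel stage plate stands unsteadily on its four feet: press down on its corners with the fingertips, one after another, until you find the one that rocks and feel it sink as far as it goes for a moment. Then press the shim disc of that corner down flat, all the way, and leave the other three shims standing up. Grasp and lift nothing, do not shift the plate or the things around it, and finish clear of everything.

Things in the scene. Friction and masses are not known exactly. Their poses are not given: they have to be found in the camera images.
- plate: Loose, heavy (1.5 kg) dark steel plate, 200 x 170 x 8 mm, white round disc in its middle. Origin: centre of its underside, 20 mm above the table; x along the 200 mm side, z up. It rests on four round feet, one under each corner; three solid, one springy: that corner rocks: pressed with 3 to 6 N it sinks about 6 mm and springs back when let go; the other corners stay firm.
- corner_1 (a point): Point on the plate's top face at its near left corner (as seen from the robot at plate yaw 0; it turns with the plate), 10.5 mm in from both edges: the place to press that corner with shut fingers. It is 33 mm from the centre of that corner's shim, farther out along the diagonal.
- corner_2 (a point): Point on the plate's top face at its far left corner (as seen from the robot at plate yaw 0; it turns with the plate), 10.5 mm in from both edges: the place to press that corner with shut fingers. It is 33 mm from the centre of that corner's shim, farther out along the diagonal.
- corner_3 (a point): Point on the plate's top face at its far right corner (as seen from the robot at plate yaw 0; it turns with the plate), 10.5 mm in from both edges: the place to press that corner with shut fingers. It is 33 mm from the centre of that corner's shim, farther out along the diagonal.
- corner_4 (a point): Point on the plate's top face at its near right corner (as seen from the robot at plate yaw 0; it turns with the plate), 10.5 mm in from both edges: the place to press that corner with shut fingers. It is 33 mm from the centre of that corner's shim, farther out along the diagonal.
- shim_top_1 (a point): Centre of the flat top of one of the four like steel shim discs, 21 mm in diameter. Each stands up through a 26 mm round hole near a corner of the plate, its top 7 mm above the plate's top face at first, 1 mm above it when pressed flat. Its number does not tell the corner: it belongs to the corner nearest to it.
- shim_top_2 (a point): Centre of the flat top of one of the four like steel shim discs, 21 mm in diameter. Each stands up through a 26 mm round hole near a corner of the plate, its top 7 mm above the plate's top face at first, 1 mm above it when pressed flat. Its number does not tell the corner: it belongs to the corner nearest to it.
- shim_top_3 (a point): Centre of the flat top of one of the four like steel shim discs, 21 mm in diameter. Each stands up through a 26 mm round hole near a corner of the plate, its top 7 mm above the plate's top face at first, 1 mm above it when pressed flat. Its number does not tell the corner: it belongs to the corner nearest to it.
- shim_top_4 (a point): Centre of the flat top of one of the four like steel shim discs, 21 mm in diameter. Each stands up through a 26 mm round hole near a corner of the plate, its top 7 mm above the plate's top face at first, 1 mm above it when pressed flat. Its number does not tell the corner: it belongs to the corner nearest to it.
- shim_1 (a joint): How far the shim disc with the top point shim_top_1 is pressed down, in m: 0 standing up, 0.006 flat (its stop). It moves straight down, needs about 9 N, and stays where it is left.
- shim_2 (a joint): How far the shim disc with the top point shim_top_2 is pressed down, in m: 0 standing up, 0.006 flat (its stop). It moves straight down, needs about 9 N, and stays where it is left.
- shim_3 (a joint): How far the shim disc with the top point shim_top_3 is pressed down, in m: 0 standing up, 0.006 flat (its stop). It moves straight down, needs about 9 N, and stays where it is left.
- shim_4 (a joint): How far the shim disc with the top point shim_top_4 is pressed down, in m: 0 standing up, 0.006 flat (its stop). It moves straight down, needs about 9 N, and stays where it is left.
- wedge (a joint): How far the wedge hidden under the rocking corner has been driven up, in m: 0 at first, about 0.0039 once that corner's shim disc is pressed flat; it rises 0.645 mm for each mm that disc goes down, and takes up the play, so that the corner is firm. The other three shims do not move it.
- board: Bystander: small green circuit board, 50 x 28 x 7 mm, lying on the middle of the plate. Origin at its underside.
- flux: Bystander: amber glass jar with a black cap, 36 mm diameter, 42 mm tall. Origin at its underside.
- tin: Bystander: brass tip-cleaner tin, 60 mm diameter, 48 mm tall. Origin at its underside.
- spool: Bystander: grey spool, 52 mm diameter, 28 mm tall. Origin at its underside.
- driver: Bystander: screwdriver lying on the table, 150 mm long Origin at its underside.
- tweezers: Bystander: steel tweezers lying on the table, 120 mm long, 7 mm high. Origin at its underside.
- partsbox: Bystander: clear parts box, 110 x 80 x 30 mm. Origin at its underside.
There are look-alikes about, which are no part of the job. Leave any red look-alike of the part that bears shim_top_2 alone.

How it is judged:
By the outcome, as a careful person would: the job done as asked, in the order asked, and still so for the second after the job is handed in, with the robot touching nothing.
It also fails if it takes over 67 s, if anything falls off the work surface, if the arm or the gripper's body presses on something with over 40 N, if the wrist force passes 120 N, or if a joint passes its speed limit or range.

## Working session

There is one attempt and no reset: what is moved stays moved. The work goes in short steps, Python scripts to look and compute and a tool call to move; the robot and the scene stay as the last step left them, time stands still between calls to the robot, and variables do not carry over. Pictures are saved under pics/ and viewed, at most 10 in all, crops included, and the job is handed in when it is done.

Besides the shell and the picture viewer there is one more tool, called in YAML: its name, and indented under it one key for each argument. apply_moves: Moves the arm, as the interface text tells. Its arguments: {"type":"object","properties":{"rows":{"type":"array","items":{"type":"number"}},"grip":{"type":"number"},"grip_force":{"type":"number"}},"required":["rows"]}

```bash
mkdir -p pics; ls; cat > h.py <<'E'
import numpy as np, cv2
from station import ctrl
def ray(name,uv):
    m=ctrl.camera_model(name);K=np.array(m["mtx"]);R=np.array(m["R"]);t=np.array(m["t"])
    uv=np.atleast_2d(uv).astype(float)
    p=np.c_[(uv[:,0]-K[0,2])/K[0,0],(uv[:,1]-K[1,2])/K[1,1]]
    s=p.copy()
    for _ in range(20): s=p/(1+m["k1"]*(s**2).sum(1,keepdims=True))
    d=np.c_[s,np.ones(len(s))]@R
    return -R.T@t,d
def onz(name,uv,z):
    c,d=ray(name,uv); return c+d*((z-c[2])/d[:,2])[:,None]
E
python3 - <<'E'
from h import *
o=ctrl.get_obs();print(o,ctrl.tip_extent)
for n in("top","scene"):
    p,d=ctrl.get_image(n);cv2.imwrite(f"pics/{n}0.png",p);np.save(f"{n}0.npy",d)
    m=ctrl.camera_model(n);print(n,m)
E
```

```text
pics
{'t': 0.0, 'q': array([ 1.19900385e+00,  5.33189547e-02,  1.61427625e+00, -7.34372999e-06,
        1.47599591e+00, -1.19011453e-01]), 'dq': array([-0.00031025,  0.0011808 ,  0.00043587,  0.00034302,  0.00013764,
        0.00031522]), 'effort': array([-6.19129441e-04, -3.93701613e+01, -3.70162153e+01, -2.19656081e-04,
        7.19216492e-03,  1.73900003e-05]), 'tool_pos': array([0.15614699, 0.60469474, 0.30269697]), 'tool_rot': array([-3.95949596e-01, -3.11605732e+00,  3.04745283e-03]), 'contact_force': array([-0.43361989,  0.06296222,  0.65811865]), 'wrist_torque': array([-0.0122394 , -0.02399028,  0.0656323 ]), 'grip_force': 0.0, 'opening': 0.08528381316337488} 0.0726
top {'mtx': array([[455.05570104,   0.        , 309.72963449],
       [  0.        , 455.05570104, 196.31274395],
       [  0.        ,   0.        ,   1.        ]]), 'k1': -0.07424622070359647, 'R': array([[-0.02041573, -0.99970102, -0.01345651],
       [-0.98583066,  0.02237023, -0.16624525],
       [ 0.16649657,  0.00987182, -0.98599262]]), 't': array([0.12583436, 0.61964212, 1.06948727])}
scene {'mtx': array([[361.95179872,   0.        , 316.47648423],
       [  0.        , 361.95179872, 203.21200151],
       [  0.        ,   0.        ,   1.        ]]), 'k1': -0.05584980092550046, 'R': array([[ 0.03647594,  0.99911117,  0.02112762],
       [ 0.58681537, -0.00430123, -0.80970934],
       [-0.80889877,  0.04193292, -0.58645069]]), 't': array([-0.10331425, -0.29453839,  1.29212674])}
```

View pics/top0.png

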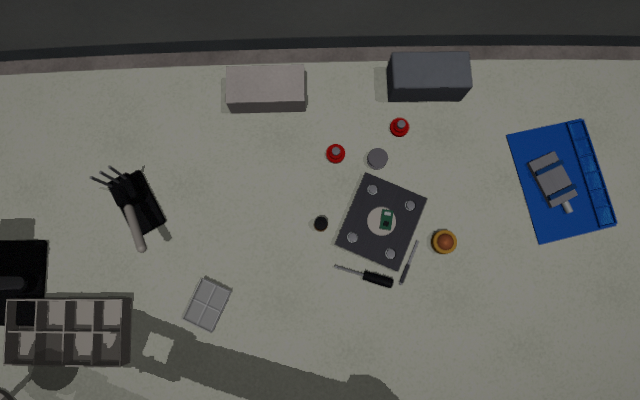

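View pics/scene0.png

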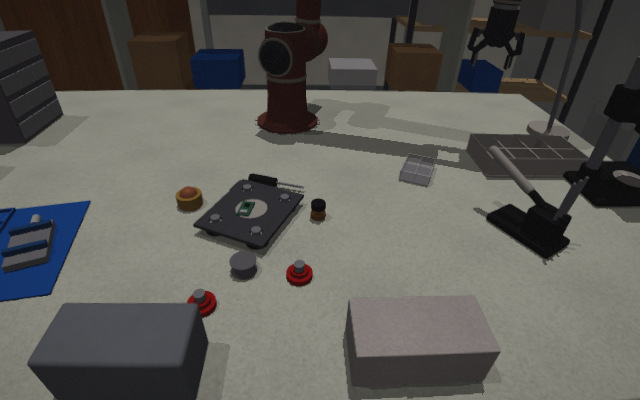

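The top view shows the plate centred near (382,222), with corners near (335,245), (367,173), (427,199) and (400,270). Its shims are near (352,238), (372,190), (410,206) and (390,254). Next I'll segment the plate and shims.

```bash
python3 - <<'E'
from h import *
im=cv2.imread("pics/top0.png");g=im.max(2)
m=((g<75)*255).astype(np.uint8); m=cv2.morphologyEx(m,cv2.MORPH_OPEN,np.ones((5,5),np.uint8))
cs,_=cv2.findContours(m,cv2.RETR_EXTERNAL,cv2.CHAIN_APPROX_NONE)
c=[c for c in cs if cv2.pointPolygonTest(c,(372.,230.),False)>=0 or cv2.pointPolygonTest(c,(400.,225.),False)>=0][0]
P=onz("top",c[:,0,:],0.028)[:,:2]
r=cv2.minAreaRect((P*1000).astype(np.float32));print(r)
bp=cv2.boxPoints(r)
cen=np.array(r[0])/1000
M=im.copy();cv2.drawContours(M,[c],-1,(0,0,255),1)
sg=[]
for s in[(352,238),(372,190),(410,206),(390,254)]:
    w=7;x0,y0=s[0]-w,s[1]-w;a=g[y0:y0+2*w+1,x0:x0+2*w+1]
    k=(a>95).astype(np.uint8);n,l,st,ce=cv2.connectedComponentsWithStats(k);i=1+np.argmax(st[1:,4])
    uv=ce[i]+[x0,y0];X=onz("top",uv,0.035)[0];sg.append(X);print(uv,st[i,4],X)
sg=np.array(sg);print("shim centre",sg.mean(0),"box",bp)
a=sg[1]-sg[0]+sg[2]-sg[3];print("yaw",np.degrees(np.arctan2(a[1],a[0])))
# scene check
cv2.imwrite("pics/c0.png",cv2.resize(np.hstack([M[150:300,310:460],cv2.imread("pics/scene0.png")[160:310,180:330]]),None,fx=2.6,fy=2.6,interpolation=cv2.INTER_CUBIC))
E
```

```text
((560.9732055664062, -63.15171813964844), (171.73751831054688, 200.75045776367188), 64.95108795166016)
[351.90566038 238.09433962] 53 [0.5183157  0.01071974 0.035     ]
[373.48387097 190.83870968] 31 [ 0.63550037 -0.04762126  0.035     ]
[410.5483871  206.61290323] 31 [ 0.59340337 -0.13861513  0.035     ]
[390.         253.96666667] 60 [ 0.47716972 -0.08153698  0.035     ]
shim centre [ 0.55609729 -0.06426341  0.035     ] box [[ 433.68246   -98.44619 ]
 [ 615.5517   -183.44229 ]
 [ 688.2639    -27.857246]
 [ 506.3947     57.138855]]
yaw -26.311170361102036
```

View pics/c0.png

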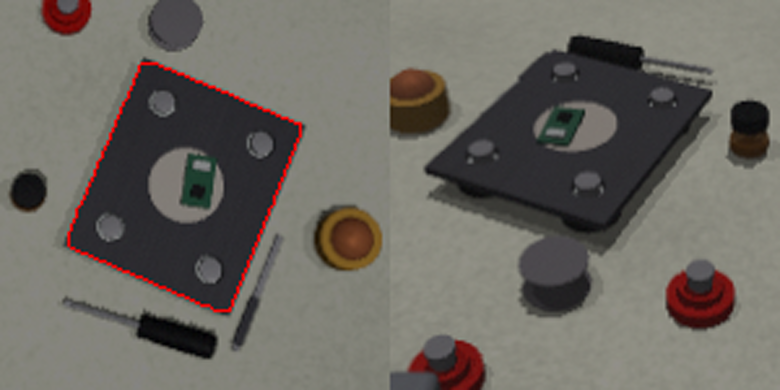

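The red contour fits the plate outline, giving a centre of about (0.561, -0.063) and a yaw of about -25°. The four shims are grey discs. The red-based buttons are look-alikes. I'll cross-check against the scene view and work out the first move.

```bash
cat >> h.py <<'E'
from scipy.spatial.transform import Rotation as Ro
C=np.array([0.560,-0.063]);YAW=np.radians(-25)
def pt(x,y): 
    c,s=np.cos(YAW),np.sin(YAW); return C+[c*x-s*y,s*x+c*y]
CORN={1:pt(-.0895,.0745),2:pt(-.0895+.179,.0745),3:pt(.0895,-.0745),4:pt(-.0895,-.0745)}
SH={1:pt(-.0662,.0512),2:pt(.0662,.0512),3:pt(.0662,-.0512),4:pt(-.0662,-.0512)}
def go(xy,ztip):
    "normalised row from the measured pose to tips at xy,ztip, tool down, tool y along plate y"
    o=ctrl.get_obs();R=Ro.from_rotvec(o["tool_rot"])
    yv=np.array([-np.sin(YAW),np.cos(YAW),0]);zv=np.array([0,0,-1.]);G=Ro.from_matrix(np.c_[np.cross(yv,zv),yv,zv])
    d=R.inv().apply(np.r_[xy,ztip+ctrl.tip_extent]-o["tool_pos"])
    return np.round(np.r_[d/.6,(R.inv()*G).as_rotvec()/(np.pi/2)],4).tolist()
E
python3 - <<'E'
from h import *
im=cv2.imread("pics/scene0.png");g=im.max(2)
for s in[(285,197),(247,187),(215,217),(256,230)]:
    w=7;x0,y0=s[0]-w,s[1]-w;a=g[y0:y0+2*w+1,x0:x0+2*w+1]
    k=(a>95).astype(np.uint8);n,l,st,ce=cv2.connectedComponentsWithStats(k);i=1+np.argmax(st[1:,4])
    uv=ce[i]+[x0,y0];print(uv,st[i,4],onz("scene",uv,0.035)[0])
# plate corners in crop (crop px/2.6+offset)
q=np.array([[712,92],[552,52],[427,170],[607,224]])-[390,0];print(onz("scene",q/2.6+[180,160],.028))
print(CORN,SH); print(go(CORN[1],.12))
E
```

```text
[291.5 191. ] 2 [0.50049028 0.02443976 0.035     ]Traceback (most recent call last):
  File "<stdin>", line 5, in <module>
    return _wrapfunc(a, 'argmax', axis=axis, out=out, **kwds)
    return bound(*args, **kwds)
ValueError: attempt to get argmax of an empty sequence
```

```bash
python3 - <<'E'
from h import *
f=lambda q:(np.array(q)-[390,0]-[-.8,-.8])/2.6+[180,160]-.5
print(onz("scene",f([[662,95],[588,181],[483,148],[565,69]]),.035))
print(onz("scene",f([[712,92],[607,224],[427,170],[537,52]]),.028))
for i in CORN: print(i,CORN[i],SH[i])
print(go(CORN[1],.12))
E
```

```text
[[ 0.52282396  0.00828891  0.035     ]
 [ 0.64258932 -0.04650907  0.035     ]
 [ 0.5991503  -0.13813686  0.035     ]
 [ 0.47956197 -0.08402696  0.035     ]]
[[ 0.50822106  0.05352003  0.028     ]
 [ 0.68555313 -0.02835701  0.028     ]
 [ 0.61916824 -0.18131201  0.028     ]
 [ 0.4384533  -0.11680169  0.028     ]]
1 [0.51037051 0.04234426] [0.52164048 0.01138029]
2 [ 0.67259961 -0.0333044 ] [ 0.64163563 -0.04457437]
3 [ 0.60962949 -0.16834426] [ 0.59835952 -0.13738029]
4 [ 0.44740039 -0.0926956 ] [ 0.47836437 -0.08142563]
[-0.8061, -0.7596, 0.1848, -0.0012, -0.0001, 0.1169]
```

apply_moves:
  rows: [-0.806,-0.76,0,0,0,0.117,-0.806,-0.76,0,0,0,0.117,-0.806,-0.76,0,0,0,0.117,-0.806,-0.76,0,0,0,0.117,-0.806,-0.76,0,0,0,0.117,-0.806,-0.76,0,0,0,0.117,-0.806,-0.76,0,0,0,0.117,-0.806,-0.76,0,0,0,0.117,-0.806,-0.76,0,0,0,0.117,-0.806,-0.76,0,0,0,0.117,-0.806,-0.76,0.185,0,0,0.117,-0.806,-0.76,0.185,0,0,0.117,-0.806,-0.76,0.185,0,0,0.117,-0.806,-0.76,0.185,0,0,0.117,-0.806,-0.76,0.185,0,0,0.117,-0.806,-0.76,0.185,0,0,0.117,-0.806,-0.76,0.185,0,0,0.117,-0.806,-0.76,0.185,0,0,0.117]
  grip: 0

```text
t: 1.9
tool_pos: [0.5107, 0.0436, 0.1942]
tool_rot: [0.677, 3.065, 0.001]
contact_force: [-0.2, 0.2, -0.0]
opening: 0.0002
grip_force: 0.0
```

```bash
python3 - <<'E'
from h import *
o=ctrl.get_obs();print(o["t"],o["tool_pos"],o["opening"],o["contact_force"])
print(go(CORN[1],.034))
for n in("top","scene"):
    p,d=ctrl.get_image(n);cv2.imwrite(f"pics/{n}1.png",p)
cv2.imwrite("pics/c1.png",cv2.resize(np.hstack([cv2.imread("pics/top1.png")[150:300,310:460],cv2.imread("pics/scene1.png")[160:310,180:330]]),None,fx=2.6,fy=2.6,interpolation=cv2.INTER_CUBIC))
E
```

```text
1.9 [0.51069153 0.04361634 0.19422446] 0.0002109813190327618 [-0.2204819   0.23195183 -0.00375594]
[-0.0001, -0.0023, 0.146, 0.0006, 0.0013, 0.0009]
```

View pics/c1.png

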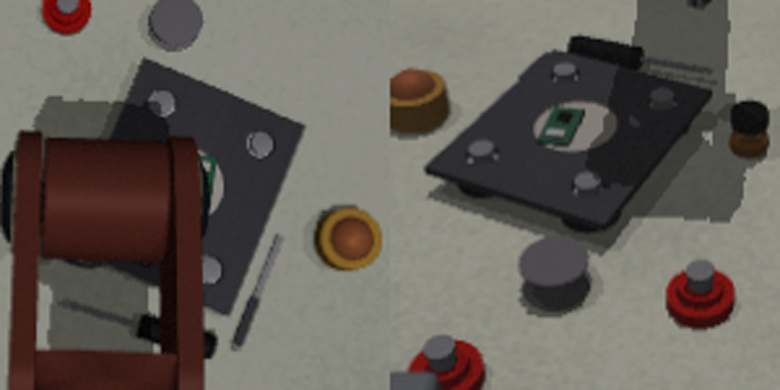

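The arm blocks the top view, with the hand above corner 1. In the scene view the plate hasn't moved. Descending to just above the corner.

apply_moves:
  rows: [0,-0.002,0.08,0,0,0,0,-0.002,0.13,0,0,0,0,-0.002,0.146,0,0,0,0,-0.002,0.15,0,0,0,0,-0.002,0.15,0,0,0]

```text
t: 2.5
tool_pos: [0.5109, 0.0418, 0.1043]
tool_rot: [0.679, 3.065, 0.001]
contact_force: [-0.0, 0.1, 0.1]
opening: 0.0001
grip_force: 0.0
```

apply_moves:
  rows: [0,0,0.0017,0,0,0,0,0,0.0033,0,0,0,0,0,0.0045,0,0,0,0,0,0.0045,0,0,0]

```text
t: 2.9
tool_pos: [0.5102, 0.0415, 0.1007]
tool_rot: [0.68, 3.066, 0.0]
contact_force: [-0.2, -0.7, 0.5]
opening: -0.0003
grip_force: 0.3
```

apply_moves:
  rows: [0,0,0.001,0,0,0,0,0,0.002,0,0,0,0,0,0.002,0,0,0]

```text
t: 3.2
tool_pos: [0.5104, 0.0416, 0.1005]
tool_rot: [-0.68, -3.067, 0.0]
contact_force: [-4.6, 0.5, 10.0]
opening: 0.0002
grip_force: 4.9
```

Corner 1 is firm: 10 N with no sinking. Moving on to corner 2.

apply_moves:
  rows: [0,0,-0.01,0,0,0,0,0,-0.04,0,0,0,-0.08,0,-0.04,0,0,0,-0.16,0,-0.04,0,0,0,-0.24,0,-0.04,0,0,0,-0.298,0,-0.04,0,0,0,-0.298,0,-0.025,0,0,0,-0.298,0,-0.012,0,0,0,-0.298,0,-0.01,0,0,0,-0.298,0,-0.01,0,0,0]

```text
t: 4.2
tool_pos: [0.6704, -0.0332, 0.1038]
tool_rot: [-0.679, -3.065, 0.0]
contact_force: [-0.3, 0.4, 0.1]
opening: -0.0004
grip_force: 0.0
```

```bash
python3 - <<'E'
from h import *
o=ctrl.get_obs();print(o["t"],o["tool_pos"],o["contact_force"],go(CORN[2],.029))
E
```

```text
4.2 [ 0.67038986 -0.03324348  0.10377794] [-0.2550688   0.44167293  0.14718634] [-0.0034, 0.0015, 0.0036, -0.0004, -0.0017, 0.0003]
```

Tips are 3 mm above the plate. Pressing.

apply_moves:
  rows: [-0.003,0.001,0.001,0,0,0,-0.003,0.001,0.003,0,0,0,-0.003,0.001,0.005,0,0,0,-0.003,0.001,0.006,0,0,0,-0.003,0.001,0.006,0,0,0]

```text
t: 4.7
tool_pos: [0.6738, -0.0342, 0.1014]
tool_rot: [-0.68, -3.067, 0.0]
contact_force: [-0.3, 0.5, -0.5]
opening: 0.0001
grip_force: 0.0
```

apply_moves:
  rows: [0,0,0.001,0,0,0,0,0,0.001,0,0,0,0,0,0.001,0,0,0]

```text
t: 5.0
tool_pos: [0.6739, -0.0343, 0.1008]
tool_rot: [-0.68, -3.067, 0.0]
contact_force: [0.4, 0.5, 0.4]
opening: -0.0005
grip_force: 0.0
```

apply_moves:
  rows: [0,0,0.001,0,0,0,0,0,0.002,0,0,0,0,0,0.002,0,0,0]

```text
t: 5.3
tool_pos: [0.674, -0.0343, 0.1007]
tool_rot: [-0.68, -3.067, 0.0]
contact_force: [-2.8, 0.7, 5.6]
opening: -0.0
grip_force: 2.8
```

apply_moves:
  rows: [0,0,0.001,0,0,0,0,0,0.001,0,0,0]

```text
t: 5.5
tool_pos: [0.674, -0.0343, 0.1006]
tool_rot: [-0.68, -3.067, 0.0]
contact_force: [-4.5, -0.2, 8.6]
opening: -0.0002
grip_force: 4.1
```

Corner 2 is firm as well. On to corner 3.

apply_moves:
  rows: [0,0,-0.01,0,0,0,0,0,-0.04,0,0,0,0.002,-0.08,-0.04,0,0,0,0.002,-0.16,-0.04,0,0,0,0.002,-0.248,-0.04,0,0,0,0.002,-0.248,-0.025,0,0,0,0.002,-0.248,-0.012,0,0,0,0.002,-0.248,-0.008,0,0,0,0.002,-0.248,-0.007,0,0,0,0.002,-0.248,-0.007,0,0,0]

```text
t: 6.5
tool_pos: [0.6104, -0.1674, 0.1031]
tool_rot: [-0.678, -3.068, -0.0]
contact_force: [-0.2, 0.3, 0.1]
opening: 0.0004
grip_force: 0.0
```

```bash
python3 - <<'E'
from h import *
o=ctrl.get_obs();print(o["t"],o["tool_pos"],o["contact_force"],go(CORN[3],.028))
E
```

```text
6.5 [ 0.61039208 -0.16737721  0.10312699] [-0.23221048  0.26994678  0.0515012 ] [0.0005, -0.002, 0.0042, 0.0001, -0.0001, 0.001]
```

apply_moves:
  rows: [0,-0.002,0.001,0,0,0,0,-0.002,0.003,0,0,0,0,-0.002,0.005,0,0,0,0,-0.002,0.006,0,0,0,0,-0.002,0.006,0,0,0]

```text
t: 7.0
tool_pos: [0.6097, -0.1695, 0.1006]
tool_rot: [0.68, 3.067, 0.001]
contact_force: [-2.8, 1.5, 4.6]
opening: -0.0001
grip_force: 2.4
```

apply_moves:
  rows: [0,0,0.001,0,0,0,0,0,0.001,0,0,0]

```text
t: 7.2
tool_pos: [0.6097, -0.1695, 0.1006]
tool_rot: [-0.68, -3.067, -0.001]
contact_force: [-3.2, 1.8, 7.9]
opening: 0.0002
grip_force: 3.9
```

Corner 3 is firm. On to corner 4.

apply_moves:
  rows: [0,0,-0.01,0,0,0,0,0,-0.04,0,0,0,0.08,0.001,-0.04,0,0,0,0.16,0.001,-0.04,0,0,0,0.24,0.001,-0.04,0,0,0,0.299,0.001,-0.04,0,0,0,0.299,0.001,-0.025,0,0,0,0.299,0.001,-0.012,0,0,0,0.299,0.001,-0.008,0,0,0,0.299,0.001,-0.007,0,0,0,0.299,0.001,-0.007,0,0,0]

```text
t: 8.3
tool_pos: [0.448, -0.0938, 0.1034]
tool_rot: [0.681, 3.067, -0.0]
contact_force: [1.3, 0.6, 0.6]
opening: 0.0001
grip_force: 0.0
```

```bash
python3 - <<'E'
from h import *
o=ctrl.get_obs();print(o["t"],o["tool_pos"],o["contact_force"],go(CORN[4],.028))
E
```

```text
8.3 [ 0.44795784 -0.09376505  0.1034261 ] [1.30401763 0.55374407 0.60882904] [0.0016, 0.0012, 0.0047, -0.0, 0.0001, -0.0003]
```

apply_moves:
  rows: [0.001,0.001,0.001,0,0,0,0.001,0.001,0.003,0,0,0,0.001,0.001,0.005,0,0,0,0.001,0.001,0.006,0,0,0,0.001,0.001,0.006,0,0,0]

```text
t: 8.8
tool_pos: [0.447, -0.0926, 0.0999]
tool_rot: [0.68, 3.067, -0.0]
contact_force: [-0.2, 0.9, 3.3]
opening: 0.0
grip_force: 1.5
```

apply_moves:
  rows: [0,0,0.001,0,0,0,0,0,0.002,0,0,0,0,0,0.003,0,0,0,0,0,0.003,0,0,0]

```text
t: 9.2
tool_pos: [0.4469, -0.0926, 0.098]
tool_rot: [0.68, 3.067, -0.0]
contact_force: [-0.8, -0.8, 3.4]
opening: 0.0003
grip_force: 2.0
```

It sinks, so corner 4 is the one that rocks. Pressing on to the end of its play.

apply_moves:
  rows: [0,0,0.002,0,0,0,0,0,0.004,0,0,0,0,0,0.006,0,0,0,0,0,0.006,0,0,0]

```text
t: 9.6
tool_pos: [0.4471, -0.0927, 0.0957]
tool_rot: [-0.68, -3.066, 0.0]
contact_force: [-7.8, 0.4, 16.0]
opening: -0.0001
grip_force: 7.9
```

apply_moves:
  rows: [0,0,-0.0005,0,0,0,0,0,-0.0005,0,0,0,0,0,-0.0005,0,0,0,0,0,-0.0005,0,0,0,0,0,-0.0005,0,0,0]

```text
t: 10.1
tool_pos: [0.447, -0.0927, 0.0957]
tool_rot: [-0.68, -3.066, 0.0]
contact_force: [-6.1, 1.1, 14.2]
opening: -0.0001
grip_force: 6.8
```

Corner 4 has sunk to its stop: about 5 mm down, then hard at 14 to 16 N. I'll let it go and move over its shim.

apply_moves:
  rows: [0,0,-0.01,0,0,0,0,0,-0.03,0,0,0,0,0,-0.07,0,0,0,-0.0395,0.039,-0.07,0,0,0,-0.0395,0.039,-0.05,0,0,0,-0.0395,0.039,-0.035,0,0,0,-0.0395,0.039,-0.035,0,0,0]

```text
t: 10.8
tool_pos: [0.4757, -0.0806, 0.1125]
tool_rot: [-0.679, -3.061, -0.001]
contact_force: [-0.3, -0.8, 0.8]
opening: 0.0
grip_force: 0.0
```

```bash
python3 - <<'E'
from h import *
o=ctrl.get_obs();print(o["t"],o["tool_pos"],o["contact_force"],go(SH[4],.035))
p,d=ctrl.get_image("scene");cv2.imwrite("pics/s2.png",cv2.resize(p[150:310,180:340],None,fx=3.5,fy=3.5,interpolation=cv2.INTER_CUBIC))
E
```

```text
10.8 [ 0.47566733 -0.08064218  0.1124607 ] [-0.25031192 -0.77826744  0.82345508] [-0.0047, 0.0007, 0.0081, -0.0005, -0.004, -0.0001]
```

View pics/s2.png

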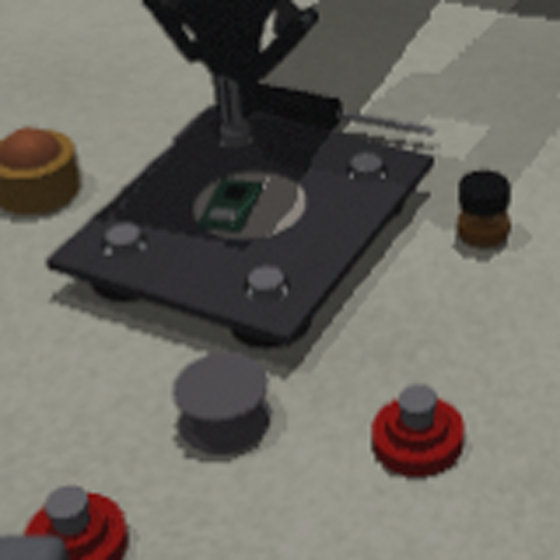

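The fingertips are over shim 4 (around (235,130) in this crop). The other three shims are standing and the plate is where it was. Pressing the shim.

apply_moves:
  rows: [-0.003,0.001,0.004,0,0,0,-0.003,0.001,0.007,0,0,0,-0.003,0.001,0.009,0,0,0,-0.003,0.001,0.011,0,0,0,-0.003,0.001,0.011,0,0,0]

```text
t: 11.35
tool_pos: [0.48, -0.0815, 0.1088]
tool_rot: [-0.68, -3.067, -0.0]
contact_force: [0.1, -0.0, -0.6]
opening: 0.0001
grip_force: 0.0
```

apply_moves:
  rows: [0.001,0,0.002,0,0,0,0.002,0,0.004,0,0,0,0.002,0,0.004,0,0,0]

```text
t: 11.65
tool_pos: [0.4795, -0.0812, 0.1076]
tool_rot: [0.68, 3.066, -0.001]
contact_force: [-1.9, 0.5, 4.9]
opening: 0.0
grip_force: 2.3
```

apply_moves:
  rows: [0,0,0.0015,0,0,0,0,0,0.003,0,0,0,0,0,0.0045,0,0,0,0,0,0.006,0,0,0,0,0,0.006,0,0,0]

```text
t: 12.15
tool_pos: [0.4796, -0.0813, 0.1044]
tool_rot: [0.68, 3.066, -0.001]
contact_force: [-3.4, 0.7, 8.1]
opening: 0.0002
grip_force: 4.0
```

apply_moves:
  rows: [0,0,0.0015,0,0,0,0,0,0.003,0,0,0,0,0,0.0045,0,0,0,0,0,0.005,0,0,0,0,0,0.005,0,0,0]

```text
t: 12.65
tool_pos: [0.4796, -0.0812, 0.1016]
tool_rot: [0.68, 3.066, -0.0]
contact_force: [-3.6, 0.8, 9.6]
opening: -0.0004
grip_force: 4.8
```

apply_moves:
  rows: [0,0,0.001,0,0,0,0,0,0.002,0,0,0,0,0,0.002,0,0,0,0,0,0.002,0,0,0]

```text
t: 13.05
tool_pos: [0.4798, -0.0813, 0.1015]
tool_rot: [0.68, 3.067, -0.001]
contact_force: [-7.2, 1.8, 16.1]
opening: -0.0001
grip_force: 8.5
```

The shim is at its stop. Lifting straight up and then clear.

apply_moves:
  rows: [0,0,-0.01,0,0,0,0,0,-0.05,0,0,0,0,0,-0.12,0,0,0,0,0,-0.2,0,0,0,0,0,-0.27,0,0,0,0,0.08,-0.3,0,0,0,0,0.16,-0.3,0,0,0,0,0.24,-0.3,0,0,0,0,0.32,-0.3,0,0,0,0,0.4,-0.3,0,0,0,0,0.45,-0.3,0,0,0,0,0.45,-0.3,0,0,0,0,0.45,-0.3,0,0,0,0,0.45,-0.3,0,0,0]

```text
t: 14.45
tool_pos: [0.5928, 0.1628, 0.2784]
tool_rot: [-0.681, -3.066, 0.001]
contact_force: [0.1, -0.9, 0.5]
opening: -0.0003
grip_force: 0.0
```

```bash
python3 - <<'E'
from h import *
o=ctrl.get_obs();print(o["t"],o["tool_pos"],o["contact_force"])
for n in("top","scene"):
    p,d=ctrl.get_image(n);cv2.imwrite(f"pics/{n}3.png",p)
t0,t3=[cv2.imread(f"pics/top{k}.png")[150:300,320:470] for k in(0,3)]
s3=cv2.imread("pics/scene3.png")[160:310,180:330]; s0=cv2.imread("pics/scene0.png")[160:310,180:330]
cv2.imwrite("pics/c3.png",cv2.resize(np.vstack([np.hstack([t0,s0]),np.hstack([t3,s3])]),(600,600),interpolation=cv2.INTER_CUBIC))
E
```

```text
14.45 [0.59275019 0.16284282 0.27837353] [ 0.13590766 -0.88040221  0.45297883]
```

View pics/c3.png

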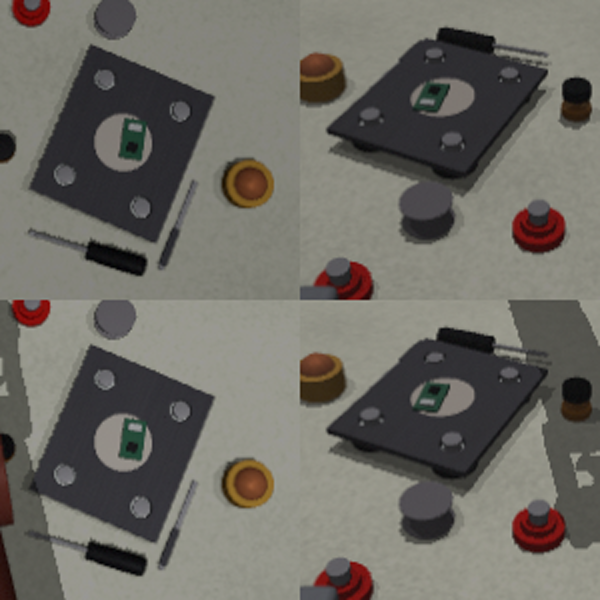

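In the lower pair, corner 4's shim is flat and the other three stand up. The plate and the things around it haven't moved, and the arm is clear.

```bash
python3 -c "from station import ctrl;print(ctrl.finish_job())"
```

```text
the job is handed in; nothing more can be done
None
```

Corner 4 (near right) was the one that rocked: I pressed it down to its stop (about 5 mm), then pressed its shim flat to its stop; corners 1–3 were firm, their shims still stand, nothing looks shifted in the final images, and I handed the job in with the arm clear.

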